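# Bring the pressing die to the front of the sample carousel

## Task

Turn the sample carousel by pushing with a fingertip against its rim or the posts on its rim, until the pressing die (the stepped steel piece with a thin plunger sticking up) stands squarely in front of the pointer on the carousel's foot. Turn it gently and either way round; do not touch, lift or shift anything that stands on the carousel, and leave the things lying around it on the bench where they are. Then take your hand away.

Things in the scene. Friction and masses are not known exactly. Their poses are not given: they have to be found in the camera images.
- base: the carousel's fixed grey steel foot: disc 150 mm across, 8 mm high, with a flat tongue 34 mm wide that sticks out from under the carousel on its front side, to 185 mm from the axis; an upright pointer blade (6 mm wide, top 67 mm above the bench, 157 to 179 mm from the axis) stands on it. Origin: on the axis at bench height. The tongue points along -x of this body (to the robot, give or take 0.5 rad)
- turntable: the carousel: aluminium disc 260 mm across, underside 45 and rim top 60 mm above the bench; black rubber mat inside the rim (208 mm across, top at 62 mm). Turns without end either way about the vertical, drag about 0.15 N m (1.3 N at a post); stops within a few mm when no longer pushed. Five of its six places (70 mm from the axis, mid-way between posts) are taken. Origin: on the axis, at the underside; turns with the disc
- post (a point): one of six alike dark steel posts on the carousel's rim, to be pushed by a finger: 12 mm thick, 40 mm high (60 to 100 mm above the bench), on a circle of 120 mm radius, 60 degrees apart. This point: half-way up the post (80 mm above the bench); it turns with the carousel, and the other five are found by steps of 60 degrees from it
- front (a point): fixed point on the mat's top plane, 70 mm from the carousel's axis towards the pointer blade: where the die's underside centre must come to stand
- die: the pressing die, which is to face front: stepped bare-steel piece 60 mm high: foot 50 mm across and 12 mm high, body 34 mm across up to 38 mm, then a thin plunger 14 mm across sticking up 22 mm in the middle; about 0.2 kg. Origin: centre of its underside. Stands loose on the carousel at 70 mm from its axis; not to be touched.
- canister: plain smooth steel cylinder, 38 mm across, 48 mm high, flat top. Origin: centre of its underside. Stands loose on the carousel at 70 mm from its axis; not to be touched.
- sleeve: short thick steel ring, 44 mm across, 34 mm high, with a 24 mm hole down its middle. Origin: centre of its underside. Stands loose on the carousel at 70 mm from its axis; not to be touched.
- jar: small closed clear-glass jar with steel lid, 40 mm across, 52 mm high. Origin: centre of its underside. Stands loose on the carousel at 70 mm from its axis; not to be touched.
- crucible: open white ceramic cup without handle, 42 mm across the rim, 40 mm high. Origin: centre of its underside. Stands loose on the carousel at 70 mm from its axis; not to be touched.
- collar: black plastic ring lying on the bench to one side of the carousel, 44 mm across, 20 mm high, leave alone; origin: centre of its underside
- cap: small flat steel die cap with a stub (40 mm across, 22 mm high) lying on the bench on the other side of the carousel, leave alone; origin: centre of its underside
- box: dark blue gift box with brass band, 85 x 120 x 50 mm, on the bench to the left, leave alone; origin: centre of its underside
- adaptor: white mains adaptor, 34 mm across, 44 mm high with its pins, on the bench to the right, leave alone; origin: centre of its underside
- brush: flat wooden-handled brush 170 mm long lying on the bench beyond the carousel, leave alone; origin: centre of its underside, about mid-length

How it is judged:
By the outcome, as a careful person would: the job done as asked, in the order asked, and still so for the second after the job is handed in, with the robot touching nothing.
It also fails if it takes over 48 s, if anything falls off the work surface, if the arm or the gripper's body presses on something with over 40 N, if the wrist force passes 120 N, or if a joint passes its speed limit or range.

## Robot

A 7-joint arm with a two-finger parallel gripper is mounted at the origin on the work surface. World frame = base frame: x ahead of the robot, y to its left, z up, the work surface at z = 0. Lengths are in m, angles in rad, forces in N, time in s.
With the tool pointing down it reaches from about 0.4 to 0.875 m from the base axis. Payload 19.3 kg.
Tool frame: the origin (TCP) lies at the very end of the fingers, on their centre line; the grasp point (between the pads) lies 19 mm behind it; z points along the fingers, y is the line along which they close (so a half turn about z gives the same grasp; the last joint's range is limited). The gripper opens to 85 mm and grips with 20 to 120 N. Pads are 22 mm wide; open, the fingers measure 114 mm over their backs; the gripper's body (76 mm by 85 mm) begins 54 mm behind the grasp point. The pads swing forward as they close: fully open they stand 13 mm farther back than shut.
Start: joints at [1.16, 0.521, -0.036, 1.599, 0.021, 1.021, -0.113], TCP at [0.209, -0.589, 0.231] pointing down, gripper open.
Joint ranges: [-2.91, 2.91], [-0.3, 2.13], [-1.5, 1.42], [0.17, 2.43], [-1.26, 4.41], [0.16, 1.93], [-2.52, 2.52]. Speed limits (rad/s): [1.89, 1.89, 2.39, 2.39, 3.01, 3.01, 3.01].

## Interface

Orientations are given as [roll, pitch, yaw] about the fixed x, y, z axes, in that order (R = Rz(yaw) Ry(pitch) Rx(roll)).
In Python, from workcell import monitor, optics, job_done gives the robot as it stands.
- The arm moves only by the shell command python3 -m handwheel 'ROWS' [FORCE]. ROWS is JSON, a list of rows, each an object of numbers: "dx", "dy", "dz": the shift along the tool's x, y, z in cm; "wx", "wy", "wz": the turn, a rotation vector about the tool's x, y, z in rad; "claw": the opening in per cent of the stroke, from 0 (shut) to 100 (fully open). A call has 1 to 8 rows; each row shifts and turns the commanded pose from where the row before left it, along the tool's axes as they then stand; what a row does not reach is not made up. A row lasts 1/8 s, in which the tool goes at most 62.5 mm and 10.7 degrees, less where a joint would pass 70% of its speed; a pose out of reach is approached as far as the arm can. A call with a gripper value outside its range is refused whole. The fingers move at their own pace and stop on an object; FORCE is the grip in N (left out, the last holds). Time passes only in rows, so rows that do not move let the fingers close. It gives the time, the measured TCP pose, the force, the opening and the grip force at its end, in the units of the state.
- monitor.observe(): the state, without advancing time (a new reading comes with each control period).
- optics.grab_frame(name): name is "scene" or "side" or "wrist"; returns a dict with "frame" (420x560x3 uint8, blue, green, red), "fovy" (degrees; the focal length in pixels is half the picture's height over the tangent of half this angle, whatever the lens; pixels are square), "cx", "cy" (the principal point, pixels), "R" (3x3) and "t" (3): a world point X has camera coordinates R X + t. Camera axes: x right, y down, z forward; pixel columns grow to the right and rows downward; lengths in m; the calibration is good to about 2 mm. A picture is of the moment at which its call begins. There is no depth.
- job_done(): hands the job in; it is judged then, once.
Trained networks look in the newest picture that a camera, given by its name, has taken for a name from the list of things; names that differ only in an ending like _2 or _b are one class to them, and where a whole thing is asked for, a point or a joint stands for the part that bears it (a point fixed in the world has none). Each returns a list of dicts, best first, with "p" (0 to 1); they miss things now and then, are a little off and sometimes report something else, mostly with a low value. They report only what shows in the picture. A call takes as long as a camera call.
- optics.masks_of(name, camera): "region" (420x560 bool, what is visible of it) and "rect" ([left, top, width, height] in pixels, round what is visible of it).
The state is a dict: "clock": time; "qpos": joint angles; "qd": joint speeds; "joint_efforts": joint torques, N m; "position": TCP position; "tool_rot": TCP orientation; "force": force on the tool from outside, world axes, zero at the start; "moment": the same for the moment, N m; "grip_width": finger opening in m; "finger_force": force on a finger pad.
Only numpy, scipy, OpenCV 4.12 (cv2) and the standard library are available. Lean on these libraries where they do the work, as an engineer would, in place of code of your own. Each camera call takes 0.05 s, during which the arm holds its last target. There are 200 camera calls.

## Working session

There is one attempt and no reset: what is moved stays moved. The work goes in short steps, Python scripts to look and compute and a shell command to move; the robot and the scene stay as the last step left them, time stands still between calls to the robot, and variables do not carry over. Pictures are saved under pics/ and viewed, at most 10 in all, crops included, and the job is handed in when it is done.

```bash
mkdir -p pics; ls; python3 - <<'E'
from workcell import monitor, optics
import cv2,numpy as np
s=monitor.observe();print(s['clock'],s['position'],s['tool_rot'],s['grip_width'])
for c in ['scene','side']:
    f=optics.grab_frame(c);cv2.imwrite(f'pics/{c}0.png',f['frame'])
    np.savez(f'{c}0.npz',**{k:f[k] for k in('R','t','fovy','cx','cy')})
    print(c,f['fovy'],np.round(f['R'],3).tolist(),np.round(f['t'],3))
    for n in ['die','turntable','base','post','canister','sleeve','jar','crucible']:
        print(n,[(round(m['p'],2),[int(v) for v in m['rect']]) for m in optics.masks_of(n,c)[:7]])
E
```

```text
pics
0.0 [ 0.20875524 -0.58872889  0.23072704] [-3.14043087e+00  5.98607531e-05  3.40825557e-01] 0.08583196661962987
scene 56.87838344973346 [[-0.375, 0.927, -0.005], [0.812, 0.326, -0.484], [-0.447, -0.185, -0.875]] [ 0.233 -0.431  1.5  ]
die [(0.49, [293, 209, 15, 17])]
turntable [(0.57, [246, 170, 79, 74])]
base [(0.55, [241, 169, 85, 75]), (0.4, [293, 160, 9, 12])]
post [(0.94, [245, 170, 81, 77]), (0.31, [234, 240, 38, 53])]
canister [(0.52, [262, 179, 14, 17]), (0.28, [167, 146, 9, 12]), (0.16, [301, 187, 10, 18])]
sleeve [(0.52, [270, 216, 14, 16])]
jar [(0.7, [300, 187, 11, 21])]
crucible [(0.75, [253, 199, 13, 14])]
side 53.89390527260974 [[0.986, -0.163, 0.017], [-0.114, -0.756, -0.645], [0.118, 0.634, -0.764]] [-0.59   0.136  1.188]
die [(0.68, [263, 195, 19, 21])]
turntable [(0.94, [223, 192, 87, 80])]
base [(0.8, [207, 243, 25, 18])]
post [(0.71, [226, 189, 86, 82]), (0.28, [240, 201, 17, 17])]
canister [(0.55, [256, 232, 10, 21]), (0.51, [312, 231, 54, 13])]
sleeve [(0.82, [284, 211, 18, 15])]
jar [(0.78, [244, 203, 12, 16])]
crucible [(0.79, [274, 229, 18, 17])]
```

```bash
python3 - <<'E'
import cv2,numpy as np
a=cv2.imread('pics/scene0.png')[140:280,190:350];b=cv2.imread('pics/side0.png')[160:300,190:350]
cv2.imwrite('pics/c0.png',np.hstack([cv2.resize(x,(400,350),interpolation=cv2.INTER_CUBIC) for x in(a,b)]))
E
```

```text
(no output)
```

View pics/c0.png

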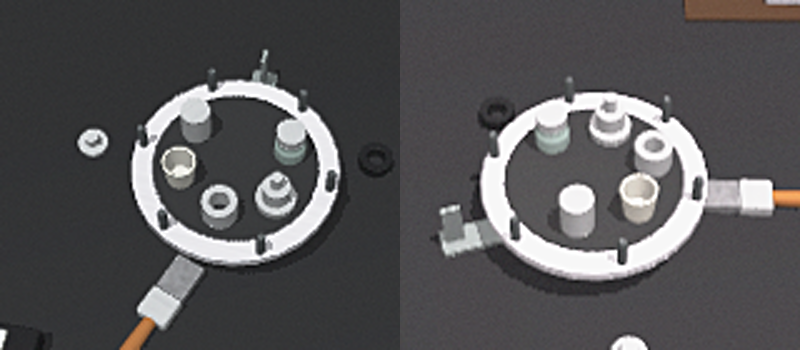

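View pics/scene0.png

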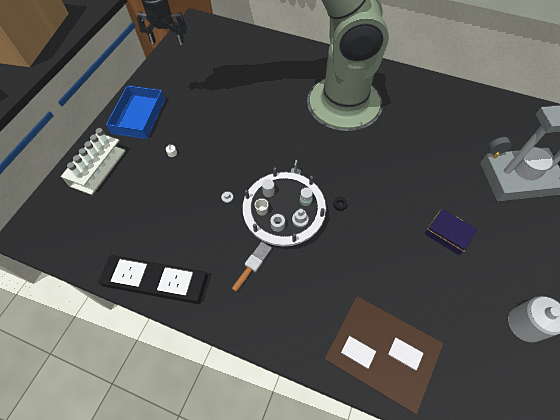

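```bash
cat > h.py <<'E'
import numpy as np
from scipy.optimize import least_squares
def proj(c,X):
    X=np.atleast_2d(X)@np.array(c['R']).T+np.array(c['t']); f=210/np.tan(np.radians(float(c['fovy']))/2)
    return X[:,:2]/X[:,2:]*f+[float(c['cx']),float(c['cy'])]
def ray(c,u,z):
    f=210/np.tan(np.radians(float(c['fovy']))/2);R=np.array(c['R']);o=-R.T@np.array(c['t'])
    d=R.T@np.array([(u[0]-float(c['cx']))/f,(u[1]-float(c['cy']))/f,1]);return o+d*(z-o[2])/d[2]
E
python3 - <<'E'
from h import *
C=[dict(np.load(f'{c}0.npz')) for c in('scene','side')]
P=[np.array([(212,80),(302,100),(331,181),(261,244),(163,219),(142,135)])/2.5+[190,140],np.array([(169,89),(267,108),(298,187),(223,251),(115,228),(93,143)])/2.5+[190,160]]
T=[np.array([265,63])/2.5+[190,140],np.array([52,220])/2.5+[190,160]]
D=[np.array([279,181])/2.5+[190,140],np.array([209,106])/2.5+[190,160]] # plunger middle ,z=.111
pts=[[ray(c,u,.08) for u in p] for c,p in zip(C,P)]
for p in pts:
    p=np.array(p);ctr=p.mean(0);d=p-ctr;print(ctr,np.hypot(d[:,0],d[:,1]),np.degrees(np.arctan2(d[:,1],d[:,0])))
for c,t,d in zip(C,T,D):print('blade',ray(c,t,.046),'die',ray(c,d,.111))
c0=np.mean([np.mean(p,0) for p in pts],0)[:2]
for X in (*[ray(c,t,.046) for c,t in zip(C,T)],*[ray(c,d,.111) for c,d in zip(C,D)]):
    d=X[:2]-c0;print(np.hypot(*d),np.degrees(np.arctan2(d[1],d[0])))
E
```

```text
[ 0.55347885 -0.0255886   0.08      ] [0.1193583  0.11971281 0.12040587 0.12045984 0.11962839 0.12031788] [-143.59628374  156.94583723   96.20506522   36.5198628   -23.54642403
  -83.91358818]
[ 0.55603989 -0.0285848   0.08      ] [0.12067328 0.121791   0.12049456 0.12066318 0.12153806 0.12149738] [  96.43427395   36.37164236  -23.79099302  -83.5918504  -143.12465768
  156.05476527]
blade [ 0.38396528 -0.05108982  0.046     ] die [0.58032539 0.04085658 0.111     ]
blade [ 0.38985368 -0.0561592   0.046     ] die [0.58188254 0.03011485 0.111     ]
0.17247252231434684 -172.0001414534629
0.16744878627524187 -170.00162666355254
0.07259415722281587 69.37944182339464
0.06330627511847524 64.6311722328066
```

```bash
R='x'; python3 -m handwheel '[{"dx":2.8,"dy":-1.9,"claw":0},{"dx":2.8,"dy":-1.9,"claw":0},{"dx":2.8,"dy":-1.9,"claw":0},{"dx":2.8,"dy":-1.9,"claw":0},{"dx":2.8,"dy":-1.9,"claw":0},{"dx":2.8,"dy":-1.9,"claw":0},{"dx":2.8,"dy":-1.9,"claw":0},{"dx":2.8,"dy":-1.9,"claw":0}]' 20
python3 -m handwheel '[{"dx":2.8,"dy":-1.9},{"dx":2.8,"dy":-1.9},{"dx":2.8,"dy":-1.9},{"dx":2.8,"dy":-1.9},{"dx":2.8,"dy":-1.9},{"dx":2.8,"dy":-1.9},{},{}]'
python3 - <<'E'
from workcell import monitor, optics
from h import *
import cv2
f=optics.grab_frame('wrist');cv2.imwrite('pics/w1.png',f['frame']);np.savez('w1.npz',**{k:f[k] for k in('R','t','fovy','cx','cy')})
s=monitor.observe();print(s['clock'],s['position'],s['tool_rot'],s['qpos'],s['grip_width'])
E
```

```text
0.95 [ 0.20887442 -0.5890481   0.2312936 ] [-3.14154670e+00 -3.66049883e-06  3.40761561e-01] [ 1.15980038  0.52139865 -0.03630693  1.59949427  0.02119543  1.02112983
 -0.11279498] 0.08516442459909146schema error: expected keys dx, dy, dz, wx, wy, wz, claw
schema error: expected keys dx, dy, dz, wx, wy, wz, claw
```

View pics/w1.png

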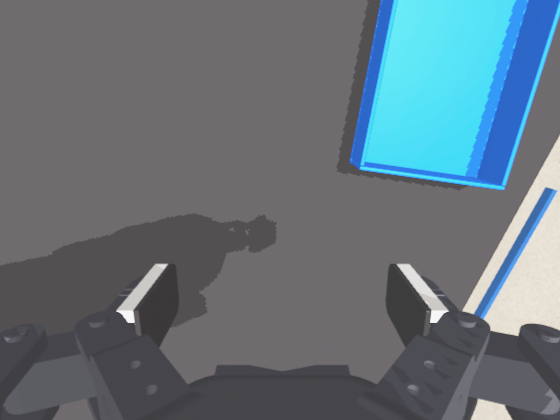

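The moves were refused because every row needs all its keys. The wrist picture shows only the open fingers and the blue tray (upper right, about 440,90).

```bash
python3 -m handwheel '[{"dx":2.8,"dy":-1.9,"dz":0,"wx":0,"wy":0,"wz":0,"claw":0},{"dx":2.8,"dy":-1.9,"dz":0,"wx":0,"wy":0,"wz":0,"claw":0},{"dx":2.8,"dy":-1.9,"dz":0,"wx":0,"wy":0,"wz":0,"claw":0},{"dx":2.8,"dy":-1.9,"dz":0,"wx":0,"wy":0,"wz":0,"claw":0},{"dx":2.8,"dy":-1.9,"dz":0,"wx":0,"wy":0,"wz":0,"claw":0},{"dx":2.8,"dy":-1.9,"dz":0,"wx":0,"wy":0,"wz":0,"claw":0},{"dx":2.8,"dy":-1.9,"dz":0,"wx":0,"wy":0,"wz":0,"claw":0},{"dx":2.8,"dy":-1.9,"dz":0,"wx":0,"wy":0,"wz":0,"claw":0}]' 20
python3 -m handwheel '[{"dx":2.8,"dy":-1.9,"dz":0,"wx":0,"wy":0,"wz":0,"claw":0},{"dx":2.8,"dy":-1.9,"dz":0,"wx":0,"wy":0,"wz":0,"claw":0},{"dx":2.8,"dy":-1.9,"dz":0,"wx":0,"wy":0,"wz":0,"claw":0},{"dx":2.8,"dy":-1.9,"dz":0,"wx":0,"wy":0,"wz":0,"claw":0},{"dx":0,"dy":0,"dz":0,"wx":0,"wy":0,"wz":0,"claw":0}]'
python3 - <<'E'
from workcell import monitor, optics
from h import *
import cv2
f=optics.grab_frame('wrist');cv2.imwrite('pics/w2.png',f['frame']);np.savez('w2.npz',**{k:f[k] for k in('R','t','fovy','cx','cy')})
s=monitor.observe();print(s['clock'],s['position'],s['tool_rot'],s['qpos'],s['grip_width'])
E
```

```text
clock: 1.95
position: [0.3698, -0.3701, 0.2314]
tool_rot: [3.141, -0.0, 0.341]
force: [-0.2, -0.0, 0.1]
grip_width: 0.0
finger_force: 0.0
clock: 2.58
position: [0.4508, -0.2598, 0.2314]
tool_rot: [-3.141, -0.001, 0.344]
force: [-0.5, -0.3, 0.2]
grip_width: 0.0003
finger_force: 0.0
2.625 [ 0.44979553 -0.26122466  0.2313306 ] [ 3.14159180e+00 -1.19785726e-04  3.42571164e-01] [ 0.53270716  0.35855567 -0.15496722  1.86879992  0.06807342  0.91920917
 -0.8820912 ] -0.0002590276318281644
```

View pics/w2.png

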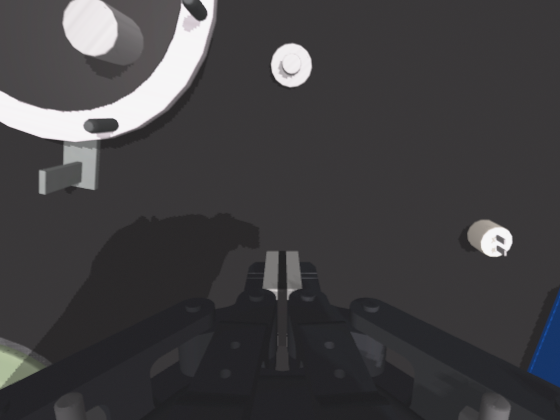

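The wrist view shows the pointer blade (about 60,178), the tongue, near posts (100,125) and (195,8), and the cap (291,65), which is clear of the path. Next I go above the rim, turn the tool and descend.

```bash
python3 -m handwheel '[{"dx":2.85,"dy":-2.0,"dz":0,"wx":0,"wy":0,"wz":0,"claw":0},{"dx":2.85,"dy":-2.0,"dz":0,"wx":0,"wy":0,"wz":0,"claw":0},{"dx":2.85,"dy":-1.95,"dz":0,"wx":0,"wy":0,"wz":0,"claw":0},{"dx":2.85,"dy":-1.95,"dz":0,"wx":0,"wy":0,"wz":0,"claw":0},{"dx":0,"dy":0,"dz":0,"wx":0,"wy":0,"wz":0.18,"claw":0},{"dx":0,"dy":0,"dz":0,"wx":0,"wy":0,"wz":0.18,"claw":0},{"dx":0,"dy":0,"dz":0,"wx":0,"wy":0,"wz":0.17,"claw":0},{"dx":0,"dy":0,"dz":0,"wx":0,"wy":0,"wz":0,"claw":0}]'
python3 - <<'E'
from workcell import monitor, optics
from h import *
import cv2
f=optics.grab_frame('wrist');cv2.imwrite('pics/w3.png',f['frame']);np.savez('w3.npz',**{k:f[k] for k in('R','t','fovy','cx','cy')})
s=monitor.observe();print(s['clock'],s['position'],s['tool_rot'],s['qpos'],s['grip_width'])
for n in('die','post','turntable','canister'):print(n,[(m['p'],m['rect']) for m in optics.masks_of(n,'wrist')])
c=np.array([.555,-.027])
for a in(-143.6,-83.6,-23.6):
    d=.12*np.array([np.cos(np.radians(a)),np.sin(np.radians(a))]);print(a,proj(f,[[*(c+d),.1],[*(c+d),.06]]))
E
```

```text
clock: 3.62
position: [0.5301, -0.1502, 0.2313]
tool_rot: [3.141, 0.0, -0.189]
force: [-0.4, -0.5, -0.5]
grip_width: -0.0
finger_force: 0.0
3.675 [ 0.53018349 -0.14997607  0.23135322] [ 3.14122153e+00 -2.03390661e-06 -1.86157904e-01] [ 0.22188985  0.4043387  -0.07211623  1.79524076  0.03548412  0.94326231
 -1.62222365] -1.5200479431756658e-05
die [(0.6, [12.8, 147.0, 84.9, 59.1]), (0.55, [214.3, 293.0, 21.8, 16.9]), (0.55, [0.0, 35.8, 289.5, 295.3])]
post [(0.75, [0.0, 36.1, 290.8, 294.3])]
turntable [(0.8, [0.0, 36.2, 289.9, 298.2]), (0.58, [155.9, 107.7, 56.3, 57.2]), (0.42, [9.1, 148.1, 89.0, 56.7]), (0.32, [214.8, 294.3, 17.2, 15.5])]
canister [(0.88, [192.2, 186.9, 50.6, 57.1])]
-143.6 [[238.94774022 288.87301655]
 [243.81725671 268.9222675 ]]
-83.6 [[268.09826688 152.64129898]
 [269.83159807 147.630351  ]]
-23.6 [[143.38748178  37.73722074]
 [161.94029789  47.72516933]]
```

View pics/w3.png

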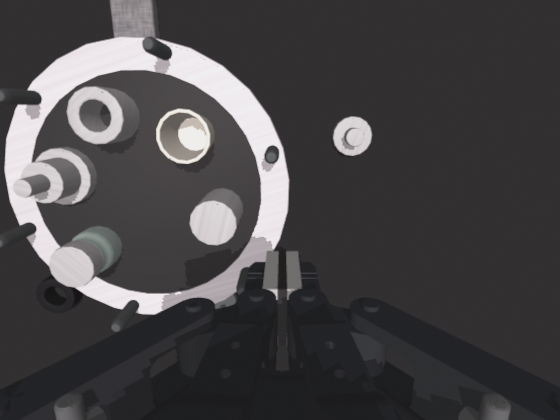

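The predicted posts match within a few pixels, for example (272,154) against (269,150). The finger sits over the rim, clear of the canister (215,215). Descending.

```bash
python3 -m handwheel '[{"dx":0,"dy":0,"dz":3,"wx":0,"wy":0,"wz":0,"claw":0},{"dx":0,"dy":0,"dz":3,"wx":0,"wy":0,"wz":0,"claw":0},{"dx":0,"dy":0,"dz":3,"wx":0,"wy":0,"wz":0,"claw":0},{"dx":0,"dy":0,"dz":3,"wx":0,"wy":0,"wz":0,"claw":0},{"dx":0,"dy":0,"dz":1.9,"wx":0,"wy":0,"wz":0,"claw":0},{"dx":0,"dy":0,"dz":1,"wx":0,"wy":0,"wz":0,"claw":0},{"dx":0,"dy":0,"dz":0,"wx":0,"wy":0,"wz":0,"claw":0}]'
python3 -m handwheel '[{"dx":0.37,"dy":-0.006,"dz":0,"wx":0,"wy":0,"wz":-0.03,"claw":0},{"dx":0.37,"dy":-0.006,"dz":0,"wx":0,"wy":0,"wz":-0.03,"claw":0},{"dx":0.37,"dy":-0.006,"dz":0,"wx":0,"wy":0,"wz":-0.03,"claw":0},{"dx":0.37,"dy":-0.006,"dz":0,"wx":0,"wy":0,"wz":-0.03,"claw":0},{"dx":0.25,"dy":-0.003,"dz":0,"wx":0,"wy":0,"wz":-0.02,"claw":0},{"dx":0.25,"dy":-0.003,"dz":0,"wx":0,"wy":0,"wz":-0.02,"claw":0},{"dx":0.25,"dy":-0.003,"dz":0,"wx":0,"wy":0,"wz":-0.02,"claw":0},{"dx":0.25,"dy":-0.003,"dz":0,"wx":0,"wy":0,"wz":-0.02,"claw":0}]'
python3 - <<'E'
from workcell import optics
import cv2
f=optics.grab_frame('side');g=optics.grab_frame('scene')
cv2.imwrite('pics/c4.png',cv2.resize(cv2.hconcat([g['frame'][140:280,190:350],f['frame'][160:300,190:350]]),(800,350),interpolation=cv2.INTER_CUBIC))
E
```

```text
clock: 4.75
position: [0.5303, -0.1494, 0.0821]
tool_rot: [-3.142, 0.001, -0.189]
force: [0.7, 0.0, -0.1]
grip_width: -0.0001
finger_force: 0.0
clock: 5.75
position: [0.5551, -0.1514, 0.0823]
tool_rot: [-3.142, 0.0, 0.012]
force: [-1.3, 0.3, 1.0]
grip_width: -0.0002
finger_force: 0.7
```

View pics/c4.png

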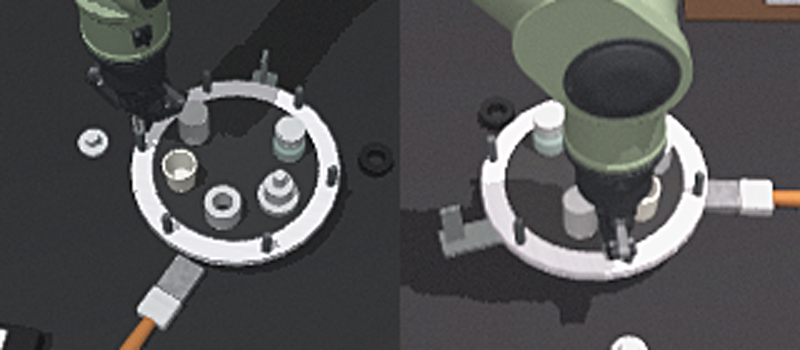

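Contact is made: the scene crop has a post moved from (163,219) to (168,222), and the finger is at the rim, clear of the canister. Continuing along the arc.

```bash
python3 -m handwheel '[{"dx":0.62,"dy":-0.016,"dz":0,"wx":0,"wy":0,"wz":-0.05,"claw":0},{"dx":0.62,"dy":-0.016,"dz":0,"wx":0,"wy":0,"wz":-0.05,"claw":0},{"dx":0.62,"dy":-0.016,"dz":0,"wx":0,"wy":0,"wz":-0.05,"claw":0},{"dx":0.62,"dy":-0.016,"dz":0,"wx":0,"wy":0,"wz":-0.05,"claw":0},{"dx":0.62,"dy":-0.016,"dz":0,"wx":0,"wy":0,"wz":-0.05,"claw":0},{"dx":0.62,"dy":-0.016,"dz":0,"wx":0,"wy":0,"wz":-0.05,"claw":0},{"dx":0.62,"dy":-0.016,"dz":0,"wx":0,"wy":0,"wz":-0.05,"claw":0},{"dx":0.62,"dy":-0.016,"dz":0,"wx":0,"wy":0,"wz":-0.05,"claw":0}]'
python3 -m handwheel '[{"dx":0.62,"dy":-0.016,"dz":0,"wx":0,"wy":0,"wz":-0.05,"claw":0},{"dx":0.62,"dy":-0.016,"dz":0,"wx":0,"wy":0,"wz":-0.05,"claw":0},{"dx":0.62,"dy":-0.016,"dz":0,"wx":0,"wy":0,"wz":-0.05,"claw":0},{"dx":0.62,"dy":-0.016,"dz":0,"wx":0,"wy":0,"wz":-0.05,"claw":0},{"dx":0.62,"dy":-0.016,"dz":0,"wx":0,"wy":0,"wz":-0.05,"claw":0},{"dx":0.62,"dy":-0.016,"dz":0,"wx":0,"wy":0,"wz":-0.05,"claw":0},{"dx":0.62,"dy":-0.016,"dz":0,"wx":0,"wy":0,"wz":-0.05,"claw":0},{"dx":0.62,"dy":-0.016,"dz":0,"wx":0,"wy":0,"wz":-0.05,"claw":0}]'
python3 - <<'E'
from workcell import monitor,optics
import numpy as np
from h import *
p=monitor.observe()['position'];d=p[:2]-np.array([.553,-.029]);print(np.hypot(*d),np.degrees(np.arctan2(d[1],d[0])))
optics_f=optics.grab_frame('scene')
import cv2;cv2.imwrite('pics/s5.png',optics_f['frame'])
for n in('die','jar'):
  for m in optics.masks_of(n,'scene')[:2]:
    r=m['rect'];X=ray(optics_f,[r[0]+r[2]/2,r[1]+r[3]/2],.09)[:2]-[.553,-.029];print(n,m['p'],np.hypot(*X),np.degrees(np.arctan2(X[1],X[0])))
E
```

```text
clock: 6.85
position: [0.6036, -0.141, 0.0823]
tool_rot: [-3.142, 0.0, 0.414]
force: [-1.0, 0.2, 0.4]
grip_width: -0.0002
finger_force: 0.8
clock: 7.85
position: [0.6439, -0.1126, 0.0823]
tool_rot: [3.142, 0.0, 0.814]
force: [-1.9, -0.6, -0.5]
grip_width: -0.0
finger_force: 0.8
0.12347464067757118 -42.59228129476607
die 0.8 0.07470774674511106 102.55087485741994
jar 0.63 0.0648870160476332 176.95251231417444
```

```bash
python3 -m handwheel '[{"dx":0.62,"dy":-0.016,"dz":0,"wx":0,"wy":0,"wz":-0.05,"claw":0},{"dx":0.62,"dy":-0.016,"dz":0,"wx":0,"wy":0,"wz":-0.05,"claw":0},{"dx":0.62,"dy":-0.016,"dz":0,"wx":0,"wy":0,"wz":-0.05,"claw":0},{"dx":0.62,"dy":-0.016,"dz":0,"wx":0,"wy":0,"wz":-0.05,"claw":0},{"dx":0.62,"dy":-0.016,"dz":0,"wx":0,"wy":0,"wz":-0.05,"claw":0},{"dx":0.62,"dy":-0.016,"dz":0,"wx":0,"wy":0,"wz":-0.05,"claw":0},{"dx":0.62,"dy":-0.016,"dz":0,"wx":0,"wy":0,"wz":-0.05,"claw":0},{"dx":0.62,"dy":-0.016,"dz":0,"wx":0,"wy":0,"wz":-0.05,"claw":0}]'
python3 -m handwheel '[{"dx":0.62,"dy":-0.016,"dz":0,"wx":0,"wy":0,"wz":-0.05,"claw":0},{"dx":0.62,"dy":-0.016,"dz":0,"wx":0,"wy":0,"wz":-0.05,"claw":0},{"dx":0.62,"dy":-0.016,"dz":0,"wx":0,"wy":0,"wz":-0.05,"claw":0},{"dx":0.62,"dy":-0.016,"dz":0,"wx":0,"wy":0,"wz":-0.05,"claw":0},{"dx":0.62,"dy":-0.016,"dz":0,"wx":0,"wy":0,"wz":-0.05,"claw":0},{"dx":0.62,"dy":-0.016,"dz":0,"wx":0,"wy":0,"wz":-0.05,"claw":0},{"dx":0.62,"dy":-0.016,"dz":0,"wx":0,"wy":0,"wz":-0.05,"claw":0},{"dx":0.62,"dy":-0.016,"dz":0,"wx":0,"wy":0,"wz":-0.05,"claw":0}]'
python3 -m handwheel '[{"dx":0.62,"dy":-0.016,"dz":0,"wx":0,"wy":0,"wz":-0.05,"claw":0},{"dx":0.62,"dy":-0.016,"dz":0,"wx":0,"wy":0,"wz":-0.05,"claw":0},{"dx":0.62,"dy":-0.016,"dz":0,"wx":0,"wy":0,"wz":-0.05,"claw":0},{"dx":0.62,"dy":-0.016,"dz":0,"wx":0,"wy":0,"wz":-0.05,"claw":0},{"dx":0,"dy":0,"dz":0,"wx":0,"wy":0,"wz":0,"claw":0}]'
python3 - <<'E'
from workcell import monitor,optics
from h import *
import cv2
s=monitor.observe();p=s['position'];d=p[:2]-np.array([.553,-.029]);print(s['qpos'],np.hypot(*d),np.degrees(np.arctan2(d[1],d[0])))
F={}
for c in('scene','side','wrist'):
    F[c]=optics.grab_frame(c);f=F[c];cv2.imwrite(f'pics/{c}6.png',f['frame']);np.savez(f'{c}6.npz',**{k:f[k] for k in('R','t','fovy','cx','cy')})
crop=cv2.hconcat([F['scene']['frame'][140:280,190:350],F['side']['frame'][160:300,190:350]])
cv2.imwrite('pics/c6.png',cv2.vconcat([cv2.resize(crop,(686,300),interpolation=cv2.INTER_CUBIC),cv2.copyMakeBorder(cv2.resize(F['wrist']['frame'],(400,300)),0,0,0,286,0)]))
E
```

```text
clock: 9.0
position: [0.6699, -0.0707, 0.0823]
tool_rot: [-3.142, -0.0, 1.214]
force: [-1.3, -0.4, -0.8]
grip_width: 0.0002
finger_force: 0.8
clock: 10.0
position: [0.6776, -0.022, 0.0823]
tool_rot: [3.142, 0.0, 1.614]
force: [-1.1, -1.4, 0.4]
grip_width: 0.0001
finger_force: 0.7
clock: 10.62
position: [0.6741, 0.0031, 0.0824]
tool_rot: [3.141, -0.001, 1.813]
force: [0.5, 0.4, -0.7]
grip_width: -0.0003
finger_force: 0.0
[ 0.25170856  0.82546753 -0.56146212  1.54637857  0.51312694  0.92020501
 -0.238505  ] 0.12523594293183993 14.841708613995714
```

View pics/c6.png

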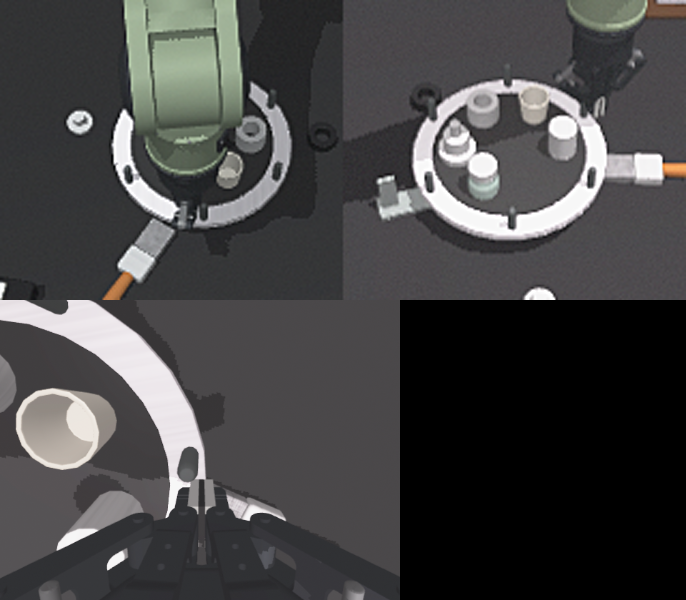

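The side crop shows the die at (456,145) almost at the pointer (388,197). The finger has stopped just behind its post at about (590,105).

```bash
python3 - <<'E'
from h import *
c=dict(np.load('side6.npz'));s=343/160
P=np.array([(508,75),(433,107),(430,182),(512,217),(591,179)])-[343,0];P=P/s+[190,160]
x=np.array([ray(c,u,.08)[:2] for u in P]);ctr=np.array([.556,-.0286]);d=x-ctr
print(np.hypot(*d.T),np.degrees(np.arctan2(d[:,1],d[:,0]))%60)
X=ray(c,np.array([456-343,128])/s+[190,160],.111)[:2]-ctr;print(np.hypot(*X),np.degrees(np.arctan2(X[1],X[0])))
E
```

```text
[0.11915448 0.12086826 0.12062387 0.11911064 0.12153413] [22.82780183 21.7591183  24.42720451 23.17852098 21.04181604]
0.06926137802592541 173.23876273385923
```

```bash
python3 -m handwheel '[{"dx":0.5,"dy":-0.01,"dz":0,"wx":0,"wy":0,"wz":-0.04,"claw":0},{"dx":0.5,"dy":-0.01,"dz":0,"wx":0,"wy":0,"wz":-0.04,"claw":0},{"dx":0.5,"dy":-0.01,"dz":0,"wx":0,"wy":0,"wz":-0.04,"claw":0},{"dx":0.5,"dy":-0.01,"dz":0,"wx":0,"wy":0,"wz":-0.04,"claw":0},{"dx":0.5,"dy":-0.01,"dz":0,"wx":0,"wy":0,"wz":-0.04,"claw":0},{"dx":0.37,"dy":-0.006,"dz":0,"wx":0,"wy":0,"wz":-0.03,"claw":0},{"dx":0,"dy":0,"dz":0,"wx":0,"wy":0,"wz":0,"claw":0}]'
python3 -m handwheel '[{"dx":-0.7,"dy":0.2,"dz":0,"wx":0,"wy":0,"wz":0,"claw":0},{"dx":0,"dy":0,"dz":-3,"wx":0,"wy":0,"wz":0,"claw":0},{"dx":0,"dy":0,"dz":-4,"wx":0,"wy":0,"wz":0,"claw":0},{"dx":0,"dy":0,"dz":-4,"wx":0,"wy":0,"wz":-0.1,"claw":0},{"dx":0,"dy":0,"dz":-4,"wx":0,"wy":0,"wz":-0.18,"claw":0},{"dx":0,"dy":0,"dz":-4,"wx":0,"wy":0,"wz":-0.18,"claw":0},{"dx":0,"dy":0,"dz":-3,"wx":0,"wy":0,"wz":-0.18,"claw":0},{"dx":0,"dy":0,"dz":0,"wx":0,"wy":0,"wz":-0.18,"claw":0}]'
python3 -m handwheel '[{"dx":0,"dy":0,"dz":0,"wx":0,"wy":0,"wz":-0.18,"claw":0},{"dx":0,"dy":0,"dz":0,"wx":0,"wy":0,"wz":0,"claw":0},{"dx":0,"dy":0,"dz":0,"wx":0,"wy":0,"wz":0,"claw":0}]'
python3 - <<'E'
from workcell import monitor,optics
from h import *
import cv2
s=monitor.observe();print(s['qpos'])
f=optics.grab_frame('wrist');cv2.imwrite('pics/w7.png',f['frame']);np.savez('w7.npz',**{k:f[k] for k in('R','t','fovy','cx','cy')})
E
```

```text
clock: 11.65
position: [0.6641, 0.0295, 0.0823]
tool_rot: [3.141, -0.0, 2.042]
force: [0.1, -0.2, -0.1]
grip_width: -0.0002
finger_force: 0.0
clock: 12.65
position: [0.6701, 0.0234, 0.3049]
tool_rot: [3.14, 0.003, 2.865]
force: [0.7, 0.5, -0.1]
grip_width: 0.0001
finger_force: 0.0
clock: 13.02
position: [0.6692, 0.0234, 0.3022]
tool_rot: [3.141, -0.0, 3.036]
force: [-0.2, -0.7, -0.4]
grip_width: 0.0002
finger_force: 0.0
[ 0.40694181  0.68260134 -0.93442092  1.3494217   0.54353584  1.3741648
  0.94478158]
```

View pics/w7.png

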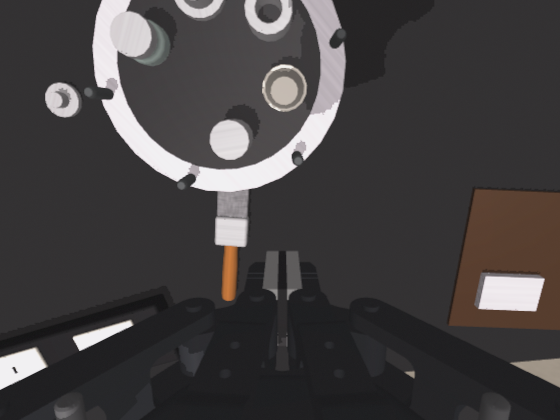

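The wrist view shows the rear of the carousel (centre about 220,60), with the front out of frame. I move over it to see the front.

```bash
python3 -m handwheel '[{"dx":4,"dy":-1.2,"dz":0,"wx":0,"wy":0,"wz":0,"claw":0},{"dx":4,"dy":-1.2,"dz":0,"wx":0,"wy":0,"wz":0,"claw":0},{"dx":4,"dy":-1.2,"dz":0,"wx":0,"wy":0,"wz":0,"claw":0},{"dx":3,"dy":-1,"dz":0,"wx":0,"wy":0,"wz":0,"claw":0},{"dx":0,"dy":0,"dz":0,"wx":0,"wy":0,"wz":0,"claw":0},{"dx":0,"dy":0,"dz":0,"wx":0,"wy":0,"wz":0,"claw":0}]'
python3 - <<'E'
from workcell import monitor,optics
from h import *
import cv2
s=monitor.observe();print(s['position'],s['tool_rot'])
f=optics.grab_frame('wrist');cv2.imwrite('pics/w8.png',f['frame']);np.savez('w8.npz',**{k:f[k] for k in('R','t','fovy','cx','cy')})
cv2.imwrite('pics/w8b.png',cv2.resize(f['frame'][:300],(800,429),interpolation=cv2.INTER_CUBIC))
for n in('die','base'):print(n,[(m['p'],m['rect']) for m in optics.masks_of(n,'wrist')])
E
```

```text
clock: 13.82
position: [0.5158, -0.0071, 0.3026]
tool_rot: [3.142, 0.001, 3.039]
force: [0.2, 0.6, 1.5]
grip_width: 0.0002
finger_force: 0.0
[ 0.51580164 -0.00708894  0.30260072] [3.14159117e+00 7.99605734e-04 3.03888519e+00]
die [(0.69, [224.8, 126.2, 51.4, 47.3])]
base [(0.78, [212.3, 42.6, 38.3, 52.0])]
```

View pics/w8b.png

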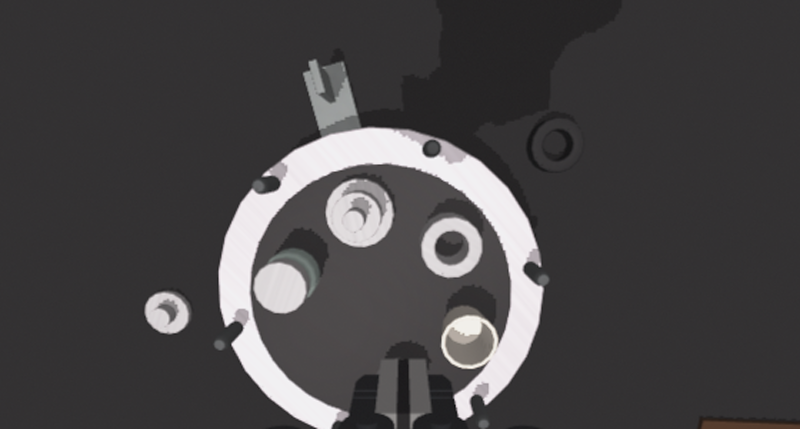

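```bash
python3 - <<'E'
from h import *
c=dict(np.load('w8.npz'));k=560/800
base=np.array([(277,178),(432,147),(529,271),(240,326)])*k; idx=[0,-1,-2,1]
top=np.array([(260,187),(431,151),(543,279),(220,345)])*k
ton=np.array([(304,72),(345,62)])*k; ton2=np.array([(321,137),(360,128)])*k; bl=np.array([(312,62),(323,93)])*k
def pol(x,y,r,a,z,l=0): return [x+r*np.cos(a)-l*np.sin(a),y+r*np.sin(a)+l*np.cos(a),z]
def res(p):
    x,y,ph,ps,ex,ey=p
    e=[]
    for i,b,t in zip(idx,base,top):
        a=ph+i*np.pi/3
        e+=[(proj(c,pol(x,y,.12,a,.06))[0]-b),(proj(c,pol(x,y,.12,a,.1))[0]-t)]
    # tongue end corners (height ~8mm), image left = larger angle? try both sides by sign
    for t,l in zip(ton,(sg*.017,-sg*.017)): e.append(proj(c,pol(x,y,.185,ps,.008,l))[0]-t)
    m=ton2.mean(0); 
    e.append(proj(c,pol(x,y,.179,ps,.067))[0]-bl[0])
    e=[np.array(v) for v in e]
    e.append(np.array([ (proj(c,[ex,ey,.074])[0]-np.array([361,212])*k)]).ravel()); e.append(proj(c,[ex,ey,.122])[0]-np.array([355,219])*k)
    return np.concatenate(e)
for sg in(1,-1):
    r=least_squares(res,[.553,-.029,np.radians(218),np.radians(189),.485,-.04],loss='soft_l1')
    x,y,ph,ps,ex,ey=r.x;print(sg,r.cost,r.x[:2],np.degrees(r.x[2:4]),'seat',np.degrees(ph)-30,'die',np.hypot(ex-x,ey-y),np.degrees(np.arctan2(ey-y,ex-x))%360);print(np.round(r.fun.reshape(-1,2),1).tolist())
# tongue axis direction
P=[(ray(c,t[0],.008)+ray(c,t[1],.008))/2 for t in(ton,ton2)]
d=P[0]-P[1];print('tongue dir',np.degrees(np.arctan2(d[1],d[0]))%360)
E
```

```text
1 14.429907206455692 [ 0.55250313 -0.02724035] [215.55160248 188.67501426] seat 185.55160247887932 die 0.07168397696785192 185.18444930256672
[[-1.9, 3.9], [-0.2, -0.6], [-0.3, 2.4], [2.8, -1.2], [1.3, -0.9], [1.3, 1.9], [-2.2, 0.9], [-0.3, -0.1], [-0.4, 0.4], [-0.7, -0.7], [0.9, -1.0], [-0.0, -0.2], [0.0, 0.1]]
-1 81.76296337568604 [ 0.55240214 -0.02723369] [215.5663236  188.99532562] seat 185.5663236037381 die 0.07158400543376622 185.1970611095657
[[-1.9, 3.8], [-0.2, -0.6], [-0.3, 2.3], [2.8, -1.3], [1.3, -1.0], [1.3, 1.8], [-2.2, 0.9], [-0.3, -0.1], [27.1, -7.6], [-29.9, 7.7], [-0.1, -0.8], [-0.0, -0.2], [0.0, 0.1]]
tongue dir 186.72047221741207
```

The clear top view puts the die at 185.2° and the pointer at 188.7°, so 3.5° (7.6 mm at the post) remain. Back behind the same post for a final nudge.

```bash
python3 -m handwheel '[{"dx":-4,"dy":1.2,"dz":0,"wx":0,"wy":0,"wz":0,"claw":0},{"dx":-4,"dy":1.2,"dz":0,"wx":0,"wy":0,"wz":0,"claw":0},{"dx":-4,"dy":1.2,"dz":0,"wx":0,"wy":0,"wz":0,"claw":0},{"dx":-3,"dy":1,"dz":0,"wx":0,"wy":0,"wz":0.1,"claw":0},{"dx":0,"dy":0,"dz":0,"wx":0,"wy":0,"wz":0.18,"claw":0},{"dx":0,"dy":0,"dz":0,"wx":0,"wy":0,"wz":0.18,"claw":0},{"dx":0,"dy":0,"dz":0,"wx":0,"wy":0,"wz":0.18,"claw":0},{"dx":0,"dy":0,"dz":0,"wx":0,"wy":0,"wz":0.18,"claw":0}]'
python3 -m handwheel '[{"dx":0,"dy":0,"dz":0,"wx":0,"wy":0,"wz":0.17,"claw":0},{"dx":-0.3,"dy":0,"dz":4,"wx":0,"wy":0,"wz":0,"claw":0},{"dx":0,"dy":0,"dz":4,"wx":0,"wy":0,"wz":0,"claw":0},{"dx":0,"dy":0,"dz":4,"wx":0,"wy":0,"wz":0,"claw":0},{"dx":0,"dy":0,"dz":2,"wx":0,"wy":0,"wz":0,"claw":0},{"dx":0,"dy":0,"dz":0,"wx":0,"wy":0,"wz":0,"claw":0},{"dx":0,"dy":0,"dz":0,"wx":0,"wy":0,"wz":0,"claw":0}]'
```

```text
clock: 14.98
position: [0.6694, 0.0242, 0.3017]
tool_rot: [-3.141, -0.001, 2.215]
force: [0.8, -0.4, -0.5]
grip_width: 0.0002
finger_force: 0.0
clock: 15.85
position: [0.6713, 0.0214, 0.1637]
tool_rot: [3.14, 0.0, 2.051]
force: [0.5, 0.3, 0.3]
grip_width: 0.0002
finger_force: 0.0
```

```bash
python3 -m handwheel '[{"dx":0,"dy":0,"dz":3,"wx":0,"wy":0,"wz":0,"claw":0},{"dx":0,"dy":0,"dz":3,"wx":0,"wy":0,"wz":0,"claw":0},{"dx":0,"dy":0,"dz":2.1,"wx":0,"wy":0,"wz":0,"claw":0},{"dx":0,"dy":0,"dz":0,"wx":0,"wy":0,"wz":0,"claw":0},{"dx":0.35,"dy":-0.02,"dz":0,"wx":0,"wy":0,"wz":-0.01,"claw":0},{"dx":0.35,"dy":-0.02,"dz":0,"wx":0,"wy":0,"wz":-0.01,"claw":0},{"dx":0.3,"dy":-0.02,"dz":0,"wx":0,"wy":0,"wz":-0.01,"claw":0}]'
python3 -m handwheel '[{"dx":0.2,"dy":-0.01,"dz":0,"wx":0,"wy":0,"wz":-0.01,"claw":0},{"dx":0.2,"dy":-0.01,"dz":0,"wx":0,"wy":0,"wz":-0.01,"claw":0},{"dx":0.2,"dy":-0.01,"dz":0,"wx":0,"wy":0,"wz":0,"claw":0},{"dx":0.2,"dy":-0.01,"dz":0,"wx":0,"wy":0,"wz":0,"claw":0},{"dx":0,"dy":0,"dz":0,"wx":0,"wy":0,"wz":0,"claw":0}]'
```

```text
clock: 16.73
position: [0.6654, 0.0299, 0.082]
tool_rot: [3.141, 0.0, 2.082]
force: [0.5, 0.4, 0.2]
grip_width: 0.0001
finger_force: 0.0
clock: 17.35
position: [0.6607, 0.0365, 0.0813]
tool_rot: [-3.141, -0.0, 2.101]
force: [-0.3, 0.1, 0.1]
grip_width: -0.0002
finger_force: 0.0
```

```bash
python3 -m handwheel '[{"dx":-0.7,"dy":0.2,"dz":0,"wx":0,"wy":0,"wz":0,"claw":0},{"dx":0,"dy":0,"dz":-3,"wx":0,"wy":0,"wz":0,"claw":0},{"dx":0,"dy":0,"dz":-4,"wx":0,"wy":0,"wz":0,"claw":0},{"dx":0,"dy":0,"dz":-4,"wx":0,"wy":0,"wz":-0.1,"claw":0},{"dx":0,"dy":0,"dz":-4,"wx":0,"wy":0,"wz":-0.18,"claw":0},{"dx":0,"dy":0,"dz":-4,"wx":0,"wy":0,"wz":-0.18,"claw":0},{"dx":0,"dy":0,"dz":-3,"wx":0,"wy":0,"wz":-0.18,"claw":0},{"dx":0,"dy":0,"dz":0,"wx":0,"wy":0,"wz":-0.18,"claw":0}]'
python3 -m handwheel '[{"dx":0,"dy":0,"dz":0,"wx":0,"wy":0,"wz":-0.14,"claw":0},{"dx":4,"dy":-1.2,"dz":0,"wx":0,"wy":0,"wz":0,"claw":0},{"dx":4,"dy":-1.2,"dz":0,"wx":0,"wy":0,"wz":0,"claw":0},{"dx":4,"dy":-1.2,"dz":0,"wx":0,"wy":0,"wz":0,"claw":0},{"dx":3,"dy":-1,"dz":0,"wx":0,"wy":0,"wz":0,"claw":0},{"dx":0,"dy":0,"dz":0,"wx":0,"wy":0,"wz":0,"claw":0},{"dx":0,"dy":0,"dz":0,"wx":0,"wy":0,"wz":0,"claw":0}]'
python3 - <<'E'
from workcell import monitor,optics
from h import *
import cv2
f=optics.grab_frame('wrist');cv2.imwrite('pics/w9.png',f['frame']);np.savez('w9.npz',**{k:f[k] for k in('R','t','fovy','cx','cy')})
cv2.imwrite('pics/w9b.png',cv2.resize(f['frame'][:300],(800,429),interpolation=cv2.INTER_CUBIC))
E
```

```text
clock: 18.35
position: [0.6671, 0.0311, 0.3038]
tool_rot: [3.141, 0.003, 2.926]
force: [0.3, -0.5, -0.5]
grip_width: 0.0001
finger_force: 0.0
clock: 19.23
position: [0.5136, -0.0028, 0.3015]
tool_rot: [3.141, 0.001, 3.06]
force: [-0.4, 0.8, -0.2]
grip_width: -0.0001
finger_force: 0.0
```

View pics/w9b.png

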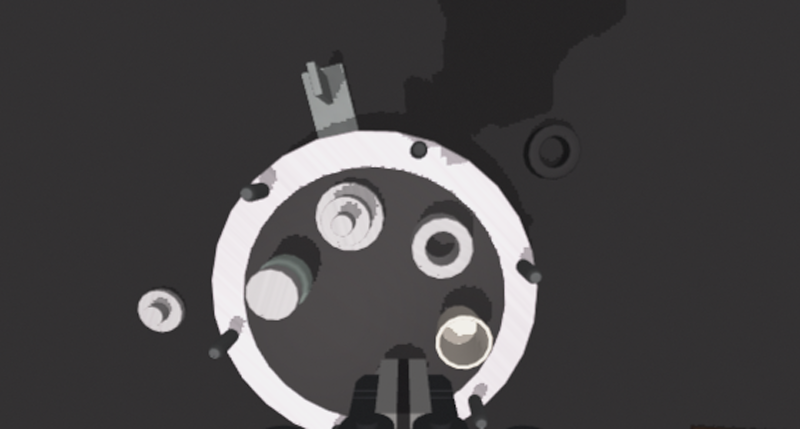

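The die (350,216) and the pointer (311,75) now look in line with the disc centre. I check this numerically, with the rim outline giving the axis.

```bash
python3 - <<'E'
from h import *
import cv2
k=.7
def axis(n):
    c=dict(np.load(n+'.npz'));im=cv2.imread(f'pics/{n}.png')
    m=(im.min(2)>150).astype(np.uint8);N,l,st,_=cv2.connectedComponentsWithStats(m);j=1+np.argmax(st[1:,2]);
    ct=max(cv2.findContours((l==j).astype(np.uint8),0,cv2.CHAIN_APPROX_NONE)[0],key=len)[:,0].astype(float)
    X=np.array([ray(c,u,.06)[:2] for u in ct]); 
    X=X[np.abs(np.hypot(*(X-[.5525,-.0272]).T)-.13)<.008]
    f=lambda p:np.hypot(X[:,0]-p[0],X[:,1]-p[1])-.13
    r=least_squares(f,[.5525,-.0272],loss='soft_l1',f_scale=.0005);print(n,'axis',r.x,len(X),np.median(abs(r.fun)));return c,r.x
def rep(n,foot,pl,post,end,bl):
    c,a=axis(n);ang=lambda u,z:(lambda d:(round(np.hypot(*d),4),round(np.degrees(np.arctan2(d[1],d[0]))%360,2)))(ray(c,np.array(u)*k,z)[:2]-a)
    print('die foot',ang(foot,.074),'plunger',ang(pl,.122))
    print('posts',[ang(p,z) for p,z in post]);e=(np.array(end[0])+end[1])/2
    print('tongue end',ang(e,.008),'blade',[ang(b,.067) for b in bl])
rep('w8',(361,212),(355,219),[((277,178),.06),((432,147),.06),((529,271),.06),((240,326),.06)],((304,72),(345,62)),((312,62),(322,93)))
rep('w9',(350,216),(342,225),[((262,187),.06),((419,147),.06),((522,266),.06),((235,333),.06)],((303,72),(343,64)),((311,62),(321,93)))
E
```

```text
w8 axis [ 0.55293788 -0.02827055] 547 0.0014215448405796582
die foot (np.float64(0.0719), np.float64(184.35)) plunger (np.float64(0.0722), np.float64(184.33))
posts [(np.float64(0.1214), np.float64(212.98)), (np.float64(0.1232), np.float64(155.44)), (np.float64(0.1195), np.float64(95.38)), (np.float64(0.1162), np.float64(275.09))]
tongue end (np.float64(0.185), np.float64(188.15)) blade [(np.float64(0.1786), np.float64(188.69)), (np.float64(0.1578), np.float64(188.39))]
w9 axis [ 0.5529349  -0.02811597] 553 0.0014763349787003943
die foot (np.float64(0.0719), np.float64(188.19)) plunger (np.float64(0.0714), np.float64(188.55))
posts [(np.float64(0.1224), np.float64(217.88)), (np.float64(0.1238), np.float64(159.07)), (np.float64(0.1197), np.float64(99.71)), (np.float64(0.1163), np.float64(278.03))]
tongue end (np.float64(0.1853), np.float64(188.15)) blade [(np.float64(0.1795), np.float64(188.42)), (np.float64(0.1588), np.float64(187.93))]
```

The die is at 188.4° and the pointer at 188.2°, so they are aligned. Withdrawing and handing in.

```bash
python3 -m handwheel '[{"dx":0,"dy":-4,"dz":-1,"wx":0,"wy":0,"wz":0,"claw":0},{"dx":0,"dy":-4,"dz":-1,"wx":0,"wy":0,"wz":0,"claw":0},{"dx":0,"dy":-4,"dz":0,"wx":0,"wy":0,"wz":0,"claw":0},{"dx":0,"dy":-4,"dz":0,"wx":0,"wy":0,"wz":0,"claw":0},{"dx":0,"dy":-4,"dz":0,"wx":0,"wy":0,"wz":0,"claw":0},{"dx":0,"dy":-4,"dz":0,"wx":0,"wy":0,"wz":0,"claw":0},{"dx":0,"dy":0,"dz":0,"wx":0,"wy":0,"wz":0,"claw":0},{"dx":0,"dy":0,"dz":0,"wx":0,"wy":0,"wz":0,"claw":0}]'
python3 -c "
from workcell import job_done
print(job_done())"
```

```text
clock: 20.27
position: [0.4941, -0.2409, 0.3211]
tool_rot: [3.14, 0.0, 3.062]
force: [0.0, -0.2, 0.2]
grip_width: -0.0001
finger_force: 0.0
the job is handed in; nothing more can be done
None
```

The carousel is turned so the die stands in front of the pointer (188.4° against 188.2° in the last wrist picture); the hand is clear, and the job was handed in at about 20 s with no verdict returned.

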